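# Take a picture with the bench camera: lamp rocker, live key, release

## Task

Take a picture of the dish under the bench camera, using only closed fingertips: first press the raised end of the lamp box's rocker so that it tips fully over, then push the square key on the camera box fully down (it stays down), and last press the round button of the round release pod all the way in and let it spring back. Keep to that order and do not press the small round key next to the square one, which erases. Do not grip or lift anything, and leave the three units and all the other things standing where they are.

Things in the scene. Friction and masses are not known exactly. Their poses are not given: they have to be found in the camera images.
- lamp_box: Lamp box: plain grey case 96 (x) x 72 (y) x 36 mm high with one rocker 56 x 28 mm in the middle of its top; loose, 0.9 kg. Origin: centre of the underside; x along the rocker towards its end that is raised at the start, z up.
- rocker_raised_end (a point): Point to press: on the top face of the rocker's raised half, 20 mm from the pivot, on the centre line, about 56 mm above the table while off and about 49 mm when tipped over. The pivot lies over the middle of the lamp box, 46 mm above the table, along the box's y axis. The half ends 28 mm from the pivot. Moves with the rocker.
- lamp_rocker (a joint): Rocker angle: 0 to 0.05 at the start (the end towards the box's +x raised), 0.36 rad fully tipped over (on), where it stops. Stiff hinge, no spring: about 2.5 N at the point to press, and it stays where it is left.
- camera_box: Camera box: plain grey case 66 (x) x 108 (y) x 36 mm high, loose, 0.9 kg, with a large square key and a small round key on top. Origin: centre of the underside, z up; the square key lies 26 mm to +y of it, the small round key 28 mm to -y.
- square_key_top (a point): Centre of the top face of the square key (30 x 30 mm), 48 mm above the table while up, 42 mm when down. Its sides are parallel to those of the camera box. Moves with the key.
- square_key (a joint): Travel of the square key: 0 up (start), 0.006 m fully down, where it stops. About 3 N to push, no spring: it stays where it is left.
- small_key_top (a point): Centre of the top of the small round key (12 mm across, 41 mm above the table), 54 mm from the centre of the square key. Not to be pressed.
- small_key (a joint): Travel of the small round erase key: 0 up, 0.003 m down; light spring. Must stay up.
- release: Release: plain grey round pod, 84 mm across and 36 mm high, loose, 0.8 kg, with one large round button in the middle. Origin: centre of the underside, z up.
- round_button_top (a point): Centre of the top of the round button (36 mm across), 48 mm above the table while out, 42 mm when pressed. Moves with the button.
- round_button (a joint): Travel of the round button: 0 out, 0.006 m all the way in, where it stops. Spring: starts at 1.5 N, 4.5 N all the way in; it springs back.
- dropper: Bystander: brown dropper bottle, 34 mm across, 102 mm high, stands loose among the units. Origin: centre of the underside.
- carton: Bystander: small upright lamp carton 36 x 36 x 50 mm, loose. Origin: centre of the underside.
- rinse_bottle: Bystander: small bottle with a dark cap, 35 mm across, 68 mm high, loose. Origin: centre of the underside.
- lens_case: Bystander: round case with a dark lid, 42 mm across, 53 mm high, loose. Origin: centre of the underside.
- spare_eyepiece: Bystander: black eyepiece, 32 mm across, 40 mm high, stands loose in the tray. Origin: centre of the underside.
Mind the look-alikes: they are no part of the job. Leave any yellow look-alike of the lamp_box alone.

How it is judged:
On the way, in this order (a step that is already met when the one before it is completed fails the run):
1. the lamp rocker is tipped fully over (value of joint lamp_rocker above 0.3 rad), for 0.1 s.
2. the square key is down (value of joint square_key above 0.0045 m), for 0.1 s.
3. the round button is pressed in (value of joint round_button above 0.0045 m), for 0.05 s.
At the end, for the whole second after the job is handed in: Rocker beyond 0.30 of its 0.36 rad, square key at least 4.5 of its 6 mm down, round button out again (within 1.5 mm), small round key up; the three units upright and within 25 mm, the loose bystanders upright and within 20 mm of where they stood (value of joint lamp_rocker above 0.3 rad and value of joint square_key above 0.0045 m and value of joint round_button below 0.0015 m and value of joint small_key below 0.001 m and distance of each of lamp_box, camera_box, release from where it was at the start of the episode below 0.025 m and angle between each of lamp_box, camera_box, release's own z axis and vertical below 0.1 rad and distance of each of dropper, carton, rinse_bottle, lens_case, spare_eyepiece from where it was at the start of the episode below 0.02 m and angle between each of dropper, carton, rinse_bottle, lens_case, spare_eyepiece's own z axis and vertical below 0.2 rad); the robot touches nothing.
It fails at once if the square key or the round button is pressed before the lamp rocker is on (value of joint lamp_rocker below 0.3 rad and value of joint any of square_key, round_button above 0.002 m).
It fails at once if the round button is pressed before the square key is down (value of joint square_key below 0.0045 m and value of joint round_button above 0.002 m).
It fails at once if the small round erase key is pressed (value of joint small_key above 0.0015 m).
It fails at once if a unit is lifted, tipped or pushed more than 25 mm away (distance of any of lamp_box, camera_box, release from where it was at the start of the episode above 0.025 m or height (world z) of any of lamp_box, camera_box, release above 0.01 m or angle between any of lamp_box, camera_box, release's own z axis and vertical above 0.15 rad).
It fails at once if a bystander is lifted, knocked over or pushed more than 20 mm away (distance of any of dropper, carton, rinse_bottle, lens_case, spare_eyepiece from where it was at the start of the episode above 0.02 m or angle between any of dropper, carton, rinse_bottle, lens_case, spare_eyepiece's own z axis and vertical above 0.3 rad).
It also fails if it takes over 64 s, if anything falls off the work surface, if the arm or the gripper's body presses on something with over 40 N, if the wrist force passes 120 N, or if a joint passes its speed limit or range.

## Robot

A 6-joint arm with a two-finger parallel gripper is mounted at the origin on the work surface; the furniture and walls round the work are solid. World frame = base frame: x ahead of the robot, y to its left, z up, the work surface at z = 0. Lengths are in m, angles in rad, forces in N, time in s.
With the tool pointing down it reaches from about 0.35 to 0.775 m from the base axis. Payload 7.3 kg.
Tool frame: the origin (TCP) lies on the front face of the gripper's body, between the roots of the fingers; the fingertips stand 66 mm ahead of it and the grasp point (between the pads) lies 47 mm ahead of it; z points along the fingers, y is the direction in which the jaws open and shut (so a half turn about z gives the same grasp; the last joint's range is limited). The gripper opens to 92 mm and grips with 3 to 60 N. Pads are 19 mm wide; open, the fingers measure 130 mm over their backs; the gripper's body (75 mm by 190 mm) begins 47 mm behind the grasp point.
Start: joints at [1.141, 0.342, 1.524, -0, 1.275, -0.146], TCP at [0.147, 0.504, 0.292] pointing down, gripper open.
Joint ranges: [-2.53, 2.53], [-0.77, 2.02], [0.04, 2.7], [-1, 4.14], [0.28, 2.66], [-3.11, 3.11]. Speed limits (rad/s): [2.57, 2.57, 3.14, 3.14, 3.14, 3.14].

## Interface

Orientations are given as [roll, pitch, yaw] about the fixed x, y, z axes, in that order (R = Rz(yaw) Ry(pitch) Rx(roll)).
In Python, from cell import observe, read_camera, hand_in, search_frame, tip_of gives the robot as it stands. The module is installed in compiled form; this text tells all that it offers.
- The arm moves only by the tool apply_moves, never from a script. Its argument "motion" is a list of rows, each an object with "offset": the shift along the tool's x, y, z in mm, a list of three; "rotation": the turn, a rotation vector about the tool's x, y, z in rad, a list of three. In form: [{"offset": [x, y, z], "rotation": [rx, ry, rz]}, ...]. A call has 1 to 12 rows; each row shifts and turns the pose as measured when the row begins, along the tool's axes as they then stand; what a row does not reach is not made up. A row lasts 1/12 s, in which the tool goes at most 41.7 mm and 7.16 degrees, less where a joint would pass 70% of its speed; a pose out of reach is approached as far as the arm can. A call with a gripper value outside its range is refused whole. "grip" is the closure, from 0 (fully open) to 1 (shut), set as the call begins (left out, the last holds). The fingers move at their own pace and stop on an object; "grip_force" is the grip in N (left out, the last holds). Time passes only in rows, so rows that do not move let the fingers close. It gives the time, the measured TCP pose, the force and the opening at its end, in the units of the state.
- observe(): the state, without advancing time (a new reading comes with each control period).
- read_camera(name): name is "scene" or "top"; returns a dict with "img" (384x512x3 uint8, red, green, blue), "camera_matrix" (3x3 intrinsics, pixels), "D" ([k1, k2, p1, p2, k3] as OpenCV has them; the pictures are not rectified), "R" (3x3) and "t" (3): a world point X has camera coordinates R X + t. Camera axes: x right, y down, z forward; pixel columns grow to the right and rows downward; lengths in m; the calibration is good to about 2 mm. A picture is of the moment at which its call begins. There is no depth.
- hand_in(): hands the job in, once; it reports no verdict.
Trained networks look in a picture, given as the dict that the camera call returned (one of the last four; its "shot" number tells which), for a name from the list of things; names that differ only in an ending like _2 or _b are one class to them, and where a whole thing is asked for, a point or a joint stands for the part that bears it (a point fixed in the world has none). Each returns a list of dicts, best first, with "score" (0 to 1); they miss things now and then, are a little off and sometimes report something else, mostly with a low value. They report only what shows in the picture. A call takes as long as a camera call. They do not tell look-alikes from the thing itself.
- search_frame(query, picture): "location" ([x, y, z] in m, in world coordinates, good to about 4 mm: the middle of the surface that is visible of it).
- tip_of(query, picture): "location" ([x, y, z] in m, in world coordinates, good to about 4 mm: a listed point, or the origin of a listed thing).
The state is a dict: "time": time; "qpos": joint angles; "qvel": joint speeds; "joint_efforts": joint torques, N m; "tool_pos": TCP position; "tool_rot": TCP orientation; "contact_force": force on the tool from outside, world axes, zero at the start; "torque": the same for the moment, N m; "opening": finger opening in m.
Only numpy, scipy, OpenCV 4.12 (cv2) and the standard library are available. Lean on these libraries where they do the work, as an engineer would, in place of code of your own. Each camera call takes 0.05 s, during which the arm holds its last target.

## Working session

There is one attempt and no reset: what is moved stays moved. The work goes in short steps, Python scripts to look and compute and a tool call to move; the robot and the scene stay as the last step left them, time stands still between calls to the robot, and variables do not carry over. Pictures are saved under pics/ and viewed, and the job is handed in when it is done.

Besides the shell and the picture viewer there is one more tool, called by a JSON object that holds its "op" and its "data", one argument or row to a line. apply_moves: Moves the arm, as the interface text tells. Its arguments: {"type":"object","properties":{"motion":{"type":"array"},"grip":{"type":"number"},"grip_force":{"type":"number"}},"required":["motion"]}

```bash
mkdir -p pics
python3 - <<'E'
from cell import *
import cv2,numpy as np
s=observe();print(s)
for n in("scene","top"):
    p=read_camera(n)
    cv2.imwrite(f"pics/{n}0.png",p["img"][:,:,::-1])
    print(n,p["shot"],p["camera_matrix"].tolist(),p["D"],p["R"].tolist(),p["t"])
    for q in["lamp_box","camera_box","release","dropper","carton","rinse_bottle","lens_case","spare_eyepiece"]+["rocker_raised_end","square_key_top","small_key_top","round_button_top"]:
        for r in tip_of(q,p): print(q,np.round(r["location"],4),round(r["score"],2))
E
```

```text
{'time': 0.0, 'qpos': array([ 1.14097049e+00,  3.42730928e-01,  1.52501879e+00,  8.69292467e-06,
        1.27543492e+00, -1.45949959e-01]), 'qvel': array([-0.00171212, -0.00201445,  0.00014138,  0.00062129,  0.00019907,
       -0.000341  ]), 'joint_efforts': array([ 1.04576040e-03, -4.31242096e+01, -2.44219619e+01,  7.18409009e-02,
        5.60849416e-02, -1.40996613e-04]), 'tool_pos': array([0.14685935, 0.50371153, 0.29154002]), 'tool_rot': array([-3.14001881e+00, -2.39749469e-04,  2.85771405e+00]), 'contact_force': array([ 0.51337196, -0.44101708, -0.65104791]), 'torque': array([-0.02578167, -0.0328376 , -0.02127807]), 'opening': 0.09194346711195209}
scene 1 [[404.7307106374752, 0.0, 258.1392193249498], [0.0, 404.7307106374752, 193.54910268992208], [0.0, 0.0, 1.0]] [-0.03895341  0.          0.          0.          0.        ] [[0.9170752107944329, 0.39871425427329665, -3.443305382341544e-05], [0.3056235677863409, -0.7030145179224795, -0.6421563846943917], [-0.25606111098699497, 0.5888951783038411, -0.76657366013358]] [-0.33224537 -0.11937224  1.45405864]
lamp_box [0.1626 0.3036 0.0
[... 980 characters left out ...]
0474, 0.004261425855184173, -0.9974856673384987]] [-0.06464633  0.37999533  1.43668197]
lamp_box [ 5.154e-01 -1.270e-02  4.000e-04] 0.84
lamp_box [ 1.618e-01  3.064e-01 -2.000e-04] 0.57
camera_box [ 0.4353  0.1863 -0.0006] 0.83
release [ 0.4878 -0.4214 -0.0007] 0.64
dropper [0.4693 0.098  0.0022] 0.61
carton [ 0.3783  0.0928 -0.0031] 0.42
rinse_bottle [ 0.5989 -0.3197 -0.0025] 0.47
lens_case [ 0.6035 -0.1111 -0.0007] 0.57
spare_eyepiece [ 0.4002 -0.1098  0.0062] 0.53
rocker_raised_end [0.1772 0.2972 0.0539] 0.59
rocker_raised_end [ 0.5295 -0.0077  0.0531] 0.5
square_key_top [0.4394 0.2115 0.045 ] 0.6
round_button_top [ 0.4819 -0.4258  0.0485] 0.44
round_button_top [0.4699 0.0967 0.0018] 0.35
```

Run:
```python
import cv2
for n in("scene","top"):
    i=cv2.imread(f"pics/{n}0.png"); cv2.imwrite(f"pics/{n}0b.png",cv2.resize(i,(800,600),interpolation=cv2.INTER_CUBIC))
```

```text
(no output)
```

View pics/scene0b.png

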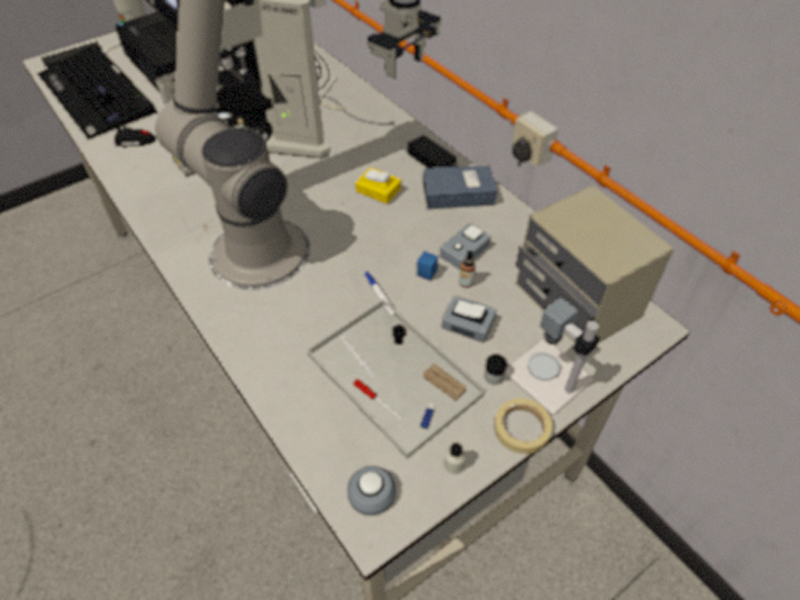

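View pics/top0b.png

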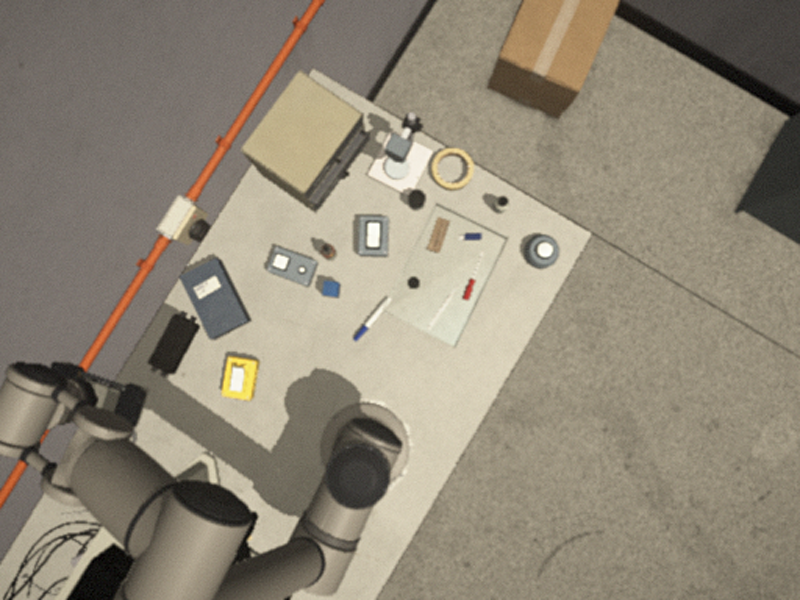

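Run:
```python
import cv2,numpy as np
i=cv2.imread("pics/top0.png")
a=cv2.resize(i[120:200,150:270],None,fx=6,fy=6,interpolation=cv2.INTER_CUBIC)
cv2.imwrite("pics/tc.png",a)
i=cv2.imread("pics/scene0.png")
a=cv2.resize(i[135:225,260:380],None,fx=6,fy=6,interpolation=cv2.INTER_CUBIC)
cv2.imwrite("pics/sc.png",a)
```

```text
(no output)
```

View pics/tc.png

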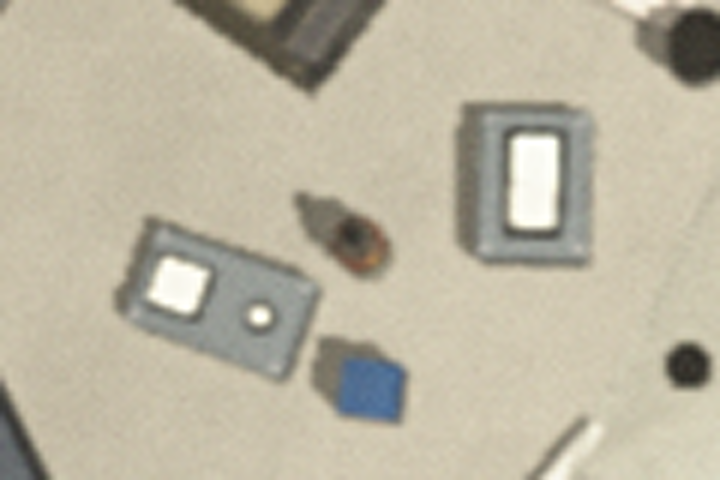

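View pics/sc.png

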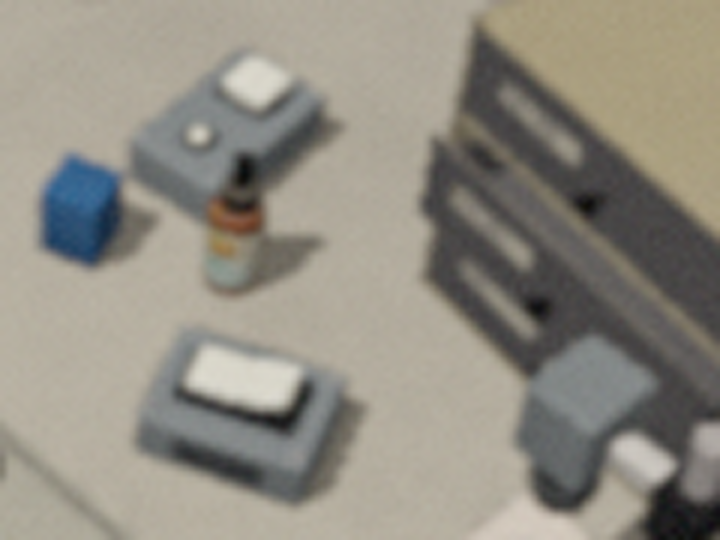

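```bash
cat > h.py <<'E'
import numpy as np,cv2
from cell import *
def proj(p,X):
    return cv2.projectPoints(np.array(X,float).reshape(-1,3),cv2.Rodrigues(p["R"])[0],p["t"],p["camera_matrix"],p["D"])[0][:,0]
def tri(pa,ua,pb,ub):
    f=lambda p,u:cv2.undistortPoints(np.array(u,float).reshape(-1,1,2),p["camera_matrix"],p["D"])[:,0].T
    P=lambda p:np.c_[p["R"],p["t"]]
    X=cv2.triangulatePoints(P(pa),P(pb),f(pa,ua),f(pb,ub));return (X[:3]/X[3]).T
E
python3 - <<'E'
from h import *
s=read_camera("scene");t=read_camera("top")
T=lambda *l:np.array(l)/6-0.42+[150,120]
S=lambda *l:np.array(l)/6-0.42+[260,135]
np.set_printoptions(precision=4,suppress=True)
print("rocker x+y-,x+y+,x-y+,x-y-\n",tri(s,S((302,412),(308,370),(207,343),(183,382)),t,T((556,230-97),(512,134),(510,228),(554,230))))
print("lampbox top corners x+y-,x+y+,x-y+,x-y-\n",tri(s,S((298,470),(345,380),(190,335),(142,420)),t,T((592,110),(478,106),(480,258),(588,260))))
print("key 4 l,t,r,b(scene)\n",tri(s,S((220,80),(252,55),(292,80),(258,108)),t,T((148,300),(165,256),(210,270),(195,316))))
print("cabinet low corner",tri(s,S((430,278),),t,T((312,92),)))
# back-project top pixels on known heights for box keys
for k in range(3):
  for p in(s,t):
   for q in["square_key_top","round_button_top","release","small_key_top","lamp_box","rocker_raised_end"]:
    for r in search_frame(q,p)[:2]: print(q,np.round(r["location"],4),round(r["score"],2))
  if k==0: break
E
```

```text
rocker x+y-,x+y+,x-y+,x-y-
 [[ 0.5449 -0.0214  0.0491]
 [ 0.541   0.005   0.0527]
 [ 0.4836  0.0054  0.047 ]
 [ 0.482  -0.0226  0.045 ]]
lampbox top corners x+y-,x+y+,x-y+,x-y-
 [[ 0.5577 -0.0456  0.0362]
 [ 0.56    0.0269  0.0298]
 [ 0.4676  0.0251  0.0248]
 [ 0.4667 -0.0436  0.029 ]]
key 4 l,t,r,b(scene)
 [[0.4246 0.2287 0.0251]
 [0.4473 0.2103 0.0698]
 [0.4579 0.1914 0.0665]
 [0.4345 0.2087 0.0195]]
cabinet low corner [[0.5746 0.1372 0.0046]]
square_key_top [0.4412 0.2081 0.0514] 0.62
round_button_top [ 0.4878 -0.4228  0.0461] 0.44
release [ 0.4914 -0.4342  0.0378] 0.6
lamp_box [ 0.5176 -0.0253  0.0323] 0.98
lamp_box [0.1687 0.2884 0.0384] 0.9
rocker_raised_end [ 0.4935 -0.4306  0.0382] 0.62
rocker_raised_end [ 0.5116 -0.0107  0.0516] 0.61
square_key_top [ 0.5136 -0.012   0.0458] 0.6
release [ 0.4804 -0.4127  0.0327] 0.76
release [ 0.3998 -0.1089  0.0412] 0.32
lamp_box [ 0.5095 -0.0143  0.0364] 0.74
lamp_box [0.1621 0.2968 0.0367] 0.66
rocker_raised_end [ 0.512  -0.0111  0.0449] 0.6
rocker_raised_end [0.1606 0.2996 0.051 ] 0.57
```

Run:
```python
from h import *
s=read_camera("scene");t=read_camera("top")
c=np.array([.5135,-.0095,0])
for n,p,o in(("scene",s,(260,135)),("top",t,(150,120))):
  im=cv2.resize(p["img"][o[1]:o[1]+90,o[0]:o[0]+120,::-1],None,fx=6,fy=6,interpolation=cv2.INTER_CUBIC)
  out=[]
  for sg in(1,-1):
    a=im.copy()
    for y in(-.014,.014):
      X=c+np.array([[sg*-.028,y,.049],[0,y,.049],[sg*.0263,y,.059]])
      u=((proj(p,X)-o+.42)*6).astype(int); cv2.polylines(a,[u.reshape(-1,1,2)],False,(0,0,255),1)
    box=c+np.array([[-.048,-.036,.036],[.048,-.036,.036],[.048,.036,.036],[-.048,.036,.036]])
    cv2.polylines(a,[((proj(p,box)-o+.42)*6).astype(int).reshape(-1,1,2)],True,(0,255,0),1)
    out.append(a[270:530,80:400] if n=="scene" else a[80:290,420:640])
  cv2.imwrite(f"pics/ov_{n}.png",cv2.resize(np.hstack(out),None,fx=1.2,fy=1.2))
```

```text
(no output)
```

View pics/ov_scene.png

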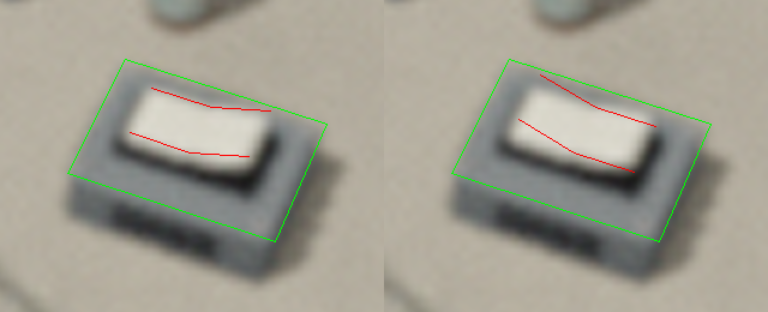

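View pics/ov_top.png

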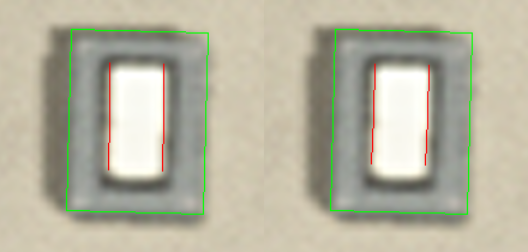

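Run:
```python
from h import *
np.set_printoptions(precision=4,suppress=True)
s=read_camera("scene");t=read_camera("top")
def blob(p,X,r=14):
    u=proj(p,[X])[0]; x0,y0=np.round(u).astype(int)-r
    g=p["img"][y0:y0+2*r,x0:x0+2*r].min(2).astype(np.uint8)
    m=(g>195).astype(np.uint8); n,l,st,ce=cv2.connectedComponentsWithStats(m)
    best=min([k for k in range(1,n) if st[k,4]>4],key=lambda k:np.hypot(*(ce[k]-r)))
    return ce[best]+[x0,y0],st[best,4]
for n,X in dict(key=(.441,.211,.048),small=(.4245,.1605,.041),button=(.486,-.422,.048),rocker=(.512,-.01,.051)).items():
    a,na=blob(s,X);b,nb=blob(t,X)
    print(n,na,nb,tri(s,[a],t,[b])[0],a,b,proj(s,[X])[0],proj(t,[X])[0])
T=lambda *l:np.array(l)/6-0.42+[150,120]
S=lambda *l:np.array(l)/6-0.42+[260,135]
for c in((430,145),(430,210),(478,20)): print("cab",tri(s,S(c),t,T((312,92)))[0])
```

```text
key 28 57 [0.4411 0.2111 0.0446] [302.1786 147.9286] [179.193  167.1404] [302.3801 147.2025] [179.0992 167.212 ]
small 28 6 [0.4364 0.1605 0.0844] [302.1786 147.9286] [192.8333 172.1667] [292.9014 156.5607] [192.7212 172.1009]
button 84 63 [ 0.4846 -0.4246  0.0413] [235.8095 309.2976] [348.7143 159.4762] [236.9669 307.5154] [348.5973 159.0587]
rocker 84 104 [ 0.5111 -0.0098  0.0486] [300.0357 197.5119] [238.625 149.875] [300.3396 197.1539] [238.6534 149.5477]
cab [0.5572 0.1241 0.1158]
cab [0.5654 0.1303 0.0633]
cab [0.5545 0.1171 0.2081]
```

{"op": "apply_moves", "data": {
  "motion": [
    {"offset": [0,0,0],"rotation": [0,0,0]},
    {"offset": [0,0,0],"rotation": [0,0,0]}
  ],
  "grip": 1
}}

```text
time: 2.37
tool_pos: [0.147, 0.504, 0.2922]
tool_rot: [3.142, 0.0, 2.858]
contact_force: [0.2, 0.6, -0.9]
opening: 0.0828
```

{"op": "apply_moves", "data": {
  "motion": [
    {"offset": [0,0,0],"rotation": [0,0,-0.09]},
    {"offset": [0,0,0],"rotation": [0,0,-0.09]},
    {"offset": [0,0,0],"rotation": [0,0,-0.09]},
    {"offset": [0,0,0],"rotation": [0,0,-0.09]},
    {"offset": [0,0,0],"rotation": [0,0,-0.09]},
    {"offset": [0,0,0],"rotation": [0,0,-0.09]},
    {"offset": [0,0,0],"rotation": [0,0,0]}
  ]
}}

```text
time: 2.95
tool_pos: [0.147, 0.504, 0.2922]
tool_rot: [3.141, 0.0, -2.86]
contact_force: [0.2, 0.0, 0.7]
opening: 0.0364
```

```bash
cat >> h.py <<'E'
from scipy.spatial.transform import Rotation as Ro
def go(tgt,yaw=None):
    s=observe();R=Ro.from_euler("xyz",s["tool_rot"])
    d=R.inv().apply(np.array(tgt)-s["tool_pos"])*1000
    print("pos",np.round(s["tool_pos"],4),"rot",np.round(s["tool_rot"],3),"d mm",np.round(d,1),"n",np.linalg.norm(d)/41,"F",np.round(s["contact_force"],1),"op",s["opening"],"t",s["time"])
    if yaw is not None: print("rv",(R.inv()*Ro.from_euler("xyz",[np.pi,0,yaw])).as_rotvec().round(3))
E
python3 -c "
from h import *
go((.44,-.0,.28),3.39)"
```

```text
pos [0.147  0.504  0.2922] rot [ 3.141  0.    -2.86 ] d mm [-141.4 -565.6   12.2] n 14.223143079133468 F [0.2 0.  0.7] op 0.03638143561853336 t 2.95
rv [0.    0.    0.033]
```

{"op": "apply_moves", "data": {
  "motion": [
    {"offset": [-9,-35,1],"rotation": [0,0,0]},
    {"offset": [-9,-35,1],"rotation": [0,0,0]},
    {"offset": [-9,-35,1],"rotation": [0,0,0]},
    {"offset": [-9,-35,1],"rotation": [0,0,0]},
    {"offset": [-9,-35,1],"rotation": [0,0,0]},
    {"offset": [-9,-35,1],"rotation": [0,0,0]},
    {"offset": [-9,-35,1],"rotation": [0,0,0]},
    {"offset": [-9,-35,1],"rotation": [0,0,0]},
    {"offset": [-9,-35,1],"rotation": [0,0,0]},
    {"offset": [-9,-35,1],"rotation": [0,0,0]},
    {"offset": [-9,-35,1],"rotation": [0,0,0]},
    {"offset": [-9,-35,1],"rotation": [0,0,0]}
  ]
}}

```text
time: 3.95
tool_pos: [0.3672, 0.1172, 0.2797]
tool_rot: [3.137, 0.007, -2.884]
contact_force: [0.3, 0.1, -0.3]
opening: 0.0004
```

```bash
python3 -c "
from h import *
go((.44,-.0,.28),3.42);go((.532,-.01,.2),3.42)"
```

```text
pos [0.3672 0.1172 0.2797] rot [ 3.137  0.007 -2.884] d mm [ -40.6 -131.8   -0.6] n 3.364830509792502 F [ 0.3  0.1 -0.3] op 0.0004282962102216364 t 3.95
rv [ 0.004  0.007 -0.021]
pos [0.3672 0.1172 0.2797] rot [ 3.137  0.007 -2.884] d mm [-126.5 -165.3   79.9] n 5.436820315862531 F [ 0.3  0.1 -0.3] op 0.0004282962102216364 t 3.95
rv [ 0.004  0.007 -0.021]
```

{"op": "apply_moves", "data": {
  "motion": [
    {"offset": [-10,-33,0],"rotation": [0,0,0]},
    {"offset": [-10,-33,0],"rotation": [0,0,0]},
    {"offset": [-10,-33,0],"rotation": [0,0,0]},
    {"offset": [-10,-33,0],"rotation": [0,0,0]},
    {"offset": [-22,-8,20],"rotation": [0,0,0]},
    {"offset": [-22,-8,20],"rotation": [0,0,0]},
    {"offset": [-22,-8,20],"rotation": [0,0,0]},
    {"offset": [0,0,0],"rotation": [0,0,0]}
  ]
}}

```text
time: 4.62
tool_pos: [0.5183, -0.0251, 0.22]
tool_rot: [-3.141, 0.017, -2.923]
contact_force: [0.1, -0.1, 0.3]
opening: 0.0005
```

```bash
python3 -c "
from h import *
go((.532,-.01,.145),3.42)"
```

```text
pos [ 0.5183 -0.0251  0.22  ] rot [-3.141  0.017 -2.923] d mm [-15.5  11.8  75.3] n 1.89656611809122 F [ 0.1 -0.1  0.3] op 0.00045252654456859803 t 4.6167
rv [-0.001  0.016 -0.059]
```

{"op": "apply_moves", "data": {
  "motion": [
    {"offset": [-8,6,25],"rotation": [0,0.008,-0.03]},
    {"offset": [-8,6,25],"rotation": [0,0.008,-0.03]},
    {"offset": [0,0,22],"rotation": [0,0,0]},
    {"offset": [0,0,0],"rotation": [0,0,0]}
  ]
}}

```text
time: 4.95
tool_pos: [0.5332, -0.0099, 0.1462]
tool_rot: [-3.14, 0.001, -2.872]
contact_force: [-1.8, 0.3, -0.4]
opening: 0.0
```

```bash
python3 -c "
from h import *
go((.532,-.01,.125),3.42)
for n,o in(('scene',(240,110)),('top',(180,80))):
    p=read_camera(n);cv2.imwrite(f'pics/a_{n}.png',cv2.resize(p['img'][o[1]:o[1]+130,o[0]:o[0]+150,::-1],None,fx=4,fy=4,interpolation=2))
"
```

```text
pos [ 0.5332 -0.0099  0.1462] rot [-3.140e+00  1.000e-03 -2.872e+00] d mm [ 1.2  0.3 21.2] n 0.5178437180776608 F [-1.8  0.3 -0.4] op 4.295083439375877e-05 t 4.95
rv [-0.002  0.001 -0.009]
```

View pics/a_scene.png

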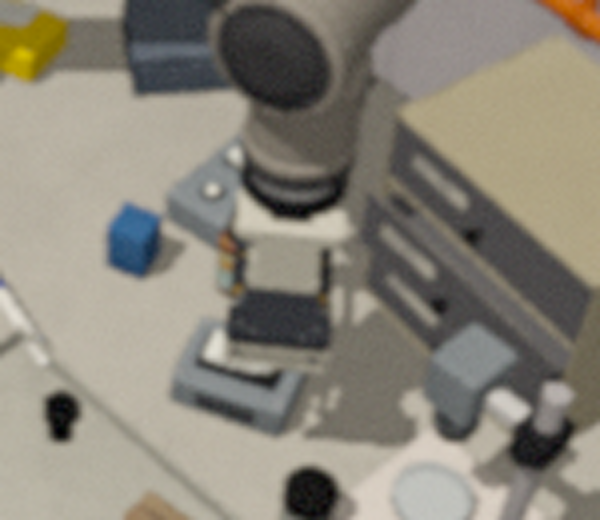

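View pics/a_top.png

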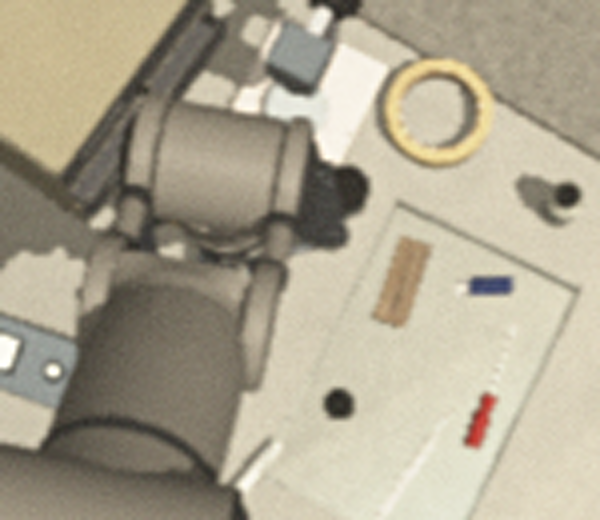

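{"op": "apply_moves", "data": {
  "motion": [
    {"offset": [0,0,9],"rotation": [0,0,0]},
    {"offset": [0,0,6],"rotation": [0,0,0]},
    {"offset": [0,0,5],"rotation": [0,0,0]},
    {"offset": [0,0,4],"rotation": [0,0,0]}
  ]
}}

```text
time: 5.38
tool_pos: [0.5374, -0.0111, 0.1305]
tool_rot: [-3.133, 0.016, -2.874]
contact_force: [0.0, 0.5, 0.4]
opening: 0.0005
```

{"op": "apply_moves", "data": {
  "motion": [
    {"offset": [0,0,0],"rotation": [0,0,0]}
  ]
}}

```text
time: 5.47
tool_pos: [0.5372, -0.0111, 0.1302]
tool_rot: [-3.133, 0.016, -2.874]
contact_force: [-0.3, 0.1, 0.2]
opening: 0.0005
```

```bash
python3 -c "
from h import *
go((.533,-.01,.125),3.42)"
```

```text
pos [ 0.5372 -0.0111  0.1302] rot [-3.133  0.016 -2.874] d mm [3.8 2.2 5.1] n 0.1650721163764809 F [-0.3  0.1  0.2] op 0.0005226448778955101 t 5.4667
rv [-0.009  0.016 -0.011]
```

{"op": "apply_moves", "data": {
  "motion": [
    {"offset": [4,2,2],"rotation": [-0.009,0.016,-0.01]},
    {"offset": [0,0,2],"rotation": [0,0,0]},
    {"offset": [0,0,0],"rotation": [0,0,0]}
  ]
}}

```text
time: 5.72
tool_pos: [0.5326, -0.0104, 0.1264]
tool_rot: [3.141, -0.001, -2.864]
contact_force: [0.4, -1.0, 0.4]
opening: 0.0006
```

```bash
python3 -c "
from h import *
go((.533,-.01,.115),3.42)"
```

```text
pos [ 0.5326 -0.0104  0.1264] rot [ 3.141e+00 -1.000e-03 -2.864e+00] d mm [-0.5  0.2 11.4] n 0.2780768283090202 F [ 0.4 -1.   0.4] op 0.0006461071457170942 t 5.7167
rv [ 0.001 -0.001 -0.001]
```

{"op": "apply_moves", "data": {
  "motion": [
    {"offset": [0,0,3],"rotation": [0,0,0]},
    {"offset": [0,0,3],"rotation": [0,0,0]},
    {"offset": [0,0,3],"rotation": [0,0,0]}
  ]
}}

```text
time: 5.97
tool_pos: [0.5342, -0.0105, 0.1182]
tool_rot: [-3.14, 0.004, -2.864]
contact_force: [2.2, 0.3, 3.4]
opening: 0.0007
```

```bash
python3 -c "
from h import *
go((.533,-.01,.115),3.42)"
```

```text
pos [ 0.5342 -0.0105  0.1182] rot [-3.14   0.004 -2.864] d mm [1.1 0.8 3.2] n 0.08531847468604033 F [2.2 0.3 3.4] op 0.000725519521405475 t 5.9667
rv [-0.001  0.004 -0.001]
```

Contact, 3.4 N. Continue to the stop.

{"op": "apply_moves", "data": {
  "motion": [
    {"offset": [1,0,2],"rotation": [0,0.004,0]},
    {"offset": [0,0,2],"rotation": [0,0,0]},
    {"offset": [0,0,2],"rotation": [0,0,0]}
  ]
}}

```text
time: 6.22
tool_pos: [0.5342, -0.0108, 0.1143]
tool_rot: [-3.139, 0.002, -2.864]
contact_force: [-9.4, 0.6, 34.3]
opening: 0.0004
```

{"op": "apply_moves", "data": {
  "motion": [
    {"offset": [0,0,0],"rotation": [0,0,0]},
    {"offset": [0,0,0],"rotation": [0,0,0]}
  ]
}}

```text
time: 6.38
tool_pos: [0.5337, -0.0107, 0.1156]
tool_rot: [-3.139, 0.001, -2.864]
contact_force: [0.1, 0.1, -0.7]
opening: 0.0007
```

{"op": "apply_moves", "data": {
  "motion": [
    {"offset": [0,0,-10],"rotation": [0,0,0]},
    {"offset": [0,0,-25],"rotation": [0,0,0]},
    {"offset": [0,0,-35],"rotation": [0,0,0]},
    {"offset": [0,0,-35],"rotation": [0,0,0]},
    {"offset": [0,0,0],"rotation": [0,0,0]}
  ]
}}

```text
time: 6.8
tool_pos: [0.5308, -0.0104, 0.2225]
tool_rot: [3.14, -0.01, -2.864]
contact_force: [0.5, -0.7, 0.5]
opening: 0.0004
```

```bash
python3 -c "
from h import *
go((.42,.1,.24),1.214)
for n,o in(('scene',(240,110)),('top',(180,80))):
    p=read_camera(n);cv2.imwrite(f'pics/b_{n}.png',cv2.resize(p['img'][o[1]:o[1]+130,o[0]:o[0]+150,::-1],None,fx=5,fy=4.5,interpolation=2))
"
```

```text
pos [ 0.5308 -0.0104  0.2225] rot [ 3.14  -0.01  -2.864] d mm [ 76.4 136.6 -16.5] n 3.838298153027028 F [ 0.5 -0.7  0.5] op 0.00043326021585059704 t 6.8
rv [-0.01  -0.008  2.206]
```

View pics/b_scene.png

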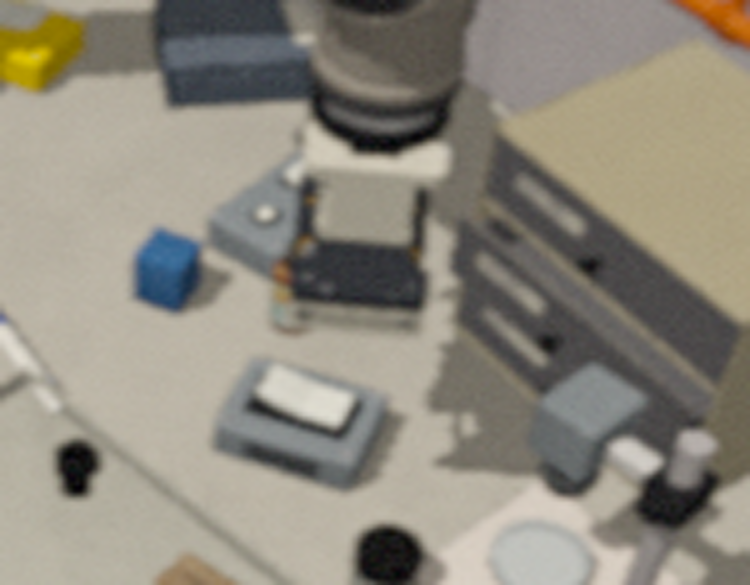

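{"op": "apply_moves", "data": {
  "motion": [
    {"offset": [31,20,-10],"rotation": [0,0,0]},
    {"offset": [31,26,-8],"rotation": [0,0,0]},
    {"offset": [31,26,-8],"rotation": [0,0,0]},
    {"offset": [0,0,0],"rotation": [0,0,0.12]},
    {"offset": [0,0,0],"rotation": [0,0,0.12]},
    {"offset": [0,0,0],"rotation": [0,0,0.12]},
    {"offset": [0,0,0],"rotation": [0,0,0.12]},
    {"offset": [0,0,0],"rotation": [0,0,0.12]},
    {"offset": [0,0,0],"rotation": [0,0,0.12]},
    {"offset": [0,0,0],"rotation": [0,0,0.12]},
    {"offset": [0,0,0],"rotation": [0,0,0.12]},
    {"offset": [0,0,0],"rotation": [0,0,0.12]}
  ]
}}

```text
time: 7.9
tool_pos: [0.4029, 0.0361, 0.2275]
tool_rot: [-3.098, -0.045, 2.296]
contact_force: [1.1, 1.1, -0.1]
opening: 0.0009
```

{"op": "apply_moves", "data": {
  "motion": [
    {"offset": [0,0,0],"rotation": [0,0,0.12]},
    {"offset": [0,0,0],"rotation": [0,0,0.12]},
    {"offset": [0,0,0],"rotation": [0,0,0.12]},
    {"offset": [0,0,0],"rotation": [0,0,0.12]},
    {"offset": [0,0,0],"rotation": [0,0,0.12]},
    {"offset": [0,0,0],"rotation": [0,0,0.12]},
    {"offset": [0,0,0],"rotation": [0,0,0.12]},
    {"offset": [0,0,0],"rotation": [0,0,0.12]},
    {"offset": [0,0,0],"rotation": [0,0,0.12]},
    {"offset": [0,0,0],"rotation": [0,0,0]}
  ]
}}

```text
time: 8.73
tool_pos: [0.3931, 0.0366, 0.2132]
tool_rot: [-3.048, 0.032, 1.169]
contact_force: [0.4, 0.5, -0.2]
opening: 0.0
```

```bash
python3 -c "
from h import *
go((.441,.211,.20),1.214)"
```

```text
pos [0.3931 0.0366 0.2132] rot [-3.048  0.032  1.169] d mm [179.5 -23.3   9.8] n 4.4220390671413 F [ 0.4  0.5 -0.2] op 1.0519371688611813e-05 t 8.7333
rv [-0.094  0.03  -0.046]
```

{"op": "apply_moves", "data": {
  "motion": [
    {"offset": [0,0,-5],"rotation": [-0.09,0.03,-0.045]},
    {"offset": [36,-5,0],"rotation": [0,0,0]},
    {"offset": [36,-5,0],"rotation": [0,0,0]},
    {"offset": [36,-5,0],"rotation": [0,0,0]},
    {"offset": [36,-5,0],"rotation": [0,0,0]},
    {"offset": [30,-5,0],"rotation": [0,0,0]},
    {"offset": [0,0,0],"rotation": [0,0,0]}
  ]
}}

```text
time: 9.32
tool_pos: [0.4269, 0.2123, 0.2108]
tool_rot: [-3.127, 0.005, 1.233]
contact_force: [-0.3, 0.5, -0.3]
opening: 0.0002
```

```bash
python3 -c "
from h import *
go((.441,.211,.15),1.214)"
```

```text
pos [0.4269 0.2123 0.2108] rot [-3.127  0.005  1.233] d mm [ 3.7 14.7 60.5] n 1.522025615321545 F [-0.3  0.5 -0.3] op 0.00017844789397223167 t 9.3167
rv [-0.015  0.005  0.019]
```

{"op": "apply_moves", "data": {
  "motion": [
    {"offset": [2,7,25],"rotation": [-0.015,0.005,0.02]},
    {"offset": [2,7,20],"rotation": [0,0,0]},
    {"offset": [0,0,15],"rotation": [0,0,0]},
    {"offset": [0,0,0],"rotation": [0,0,0]}
  ]
}}

```text
time: 9.65
tool_pos: [0.4392, 0.2131, 0.1454]
tool_rot: [-3.138, 0.004, 1.233]
contact_force: [-1.3, -0.3, 0.6]
opening: 0.0003
```

```bash
python3 -c "
from h import *
go((.441,.211,.12),1.214)
for n,o in(('scene',(240,90)),('top',(120,100))):
    p=read_camera(n);cv2.imwrite(f'pics/c_{n}.png',cv2.resize(p['img'][o[1]:o[1]+130,o[0]:o[0]+150,::-1],None,fx=5,fy=4.5,interpolation=2))
"
```

```text
pos [0.4392 0.2131 0.1454] rot [-3.138  0.004  1.233] d mm [-1.3  2.5 25.4] n 0.6228532077507681 F [-1.3 -0.3  0.6] op 0.0003238421045960917 t 9.65
rv [-0.003  0.004  0.019]
```

View pics/c_scene.png

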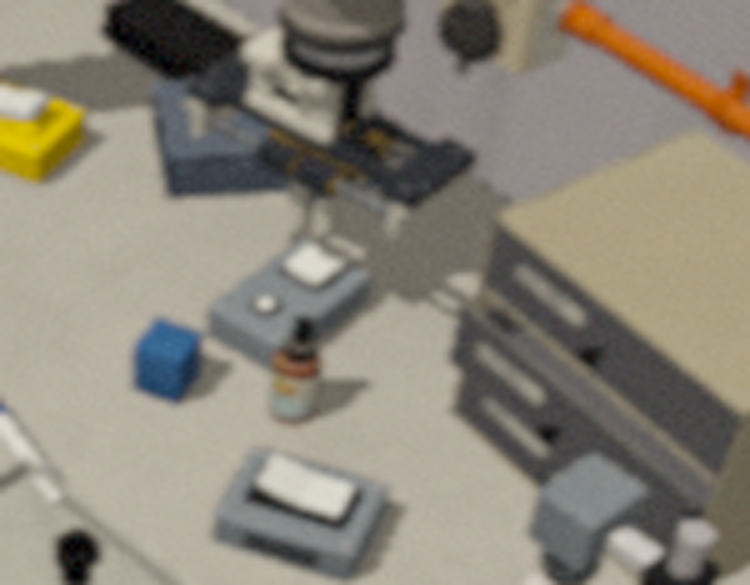

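```bash
python3 -c "
from h import *
p=read_camera('scene')
u=(proj(p,[(.4392,.2131,.0794),(.441,.211,.048)])-[240,90])*[5,4.5];print(u)
"
```

```text
[[314.20849963 225.4246971 ]
 [311.90027787 257.4114321 ]]
```

{"op": "apply_moves", "data": {
  "motion": [
    {"offset": [0,2,9],"rotation": [0,0.004,0.02]},
    {"offset": [0,0,6],"rotation": [0,0,0]},
    {"offset": [0,0,4],"rotation": [0,0,0]},
    {"offset": [0,0,0],"rotation": [0,0,0]}
  ]
}}

```text
time: 10.13
tool_pos: [0.4445, 0.2126, 0.1311]
tool_rot: [3.135, -0.008, 1.21]
contact_force: [-0.3, -0.9, -0.1]
opening: 0.0006
```

```bash
python3 -c "
from h import *
go((.441,.211,.114),1.214)"
```

```text
pos [0.4445 0.2126 0.1311] rot [ 3.135 -0.008  1.21 ] d mm [-2.9 -2.8 17.1] n 0.4277869525629408 F [-0.3 -0.9 -0.1] op 0.0005816937874086111 t 10.1333
rv [ 0.006 -0.008 -0.004]
```

{"op": "apply_moves", "data": {
  "motion": [
    {"offset": [-3,-3,4],"rotation": [0.006,-0.008,0]},
    {"offset": [0,0,4],"rotation": [0,0,0]},
    {"offset": [0,0,3],"rotation": [0,0,0]},
    {"offset": [0,0,0],"rotation": [0,0,0]}
  ]
}}

```text
time: 10.47
tool_pos: [0.4404, 0.2106, 0.1194]
tool_rot: [3.141, 0.0, 1.211]
contact_force: [-0.3, 0.3, 0.3]
opening: 0.0006
```

```bash
python3 -c "
from h import *
go((.441,.211,.108),1.214)"
```

```text
pos [0.4404 0.2106 0.1194] rot [3.141 0.    1.211] d mm [ 0.6  0.5 11.4] n 0.2797663460072429 F [-0.3  0.3  0.3] op 0.0006361561975498237 t 10.4667
rv [ 0.     0.    -0.003]
```

{"op": "apply_moves", "data": {
  "motion": [
    {"offset": [0,0,3],"rotation": [0,0,0]},
    {"offset": [0,0,3],"rotation": [0,0,0]},
    {"offset": [0,0,3],"rotation": [0,0,0]}
  ]
}}

```text
time: 10.72
tool_pos: [0.4406, 0.2108, 0.1103]
tool_rot: [3.141, -0.0, 1.211]
contact_force: [-1.3, -1.2, 2.4]
opening: 0.0002
```

{"op": "apply_moves", "data": {
  "motion": [
    {"offset": [0,0,2],"rotation": [0,0,0]},
    {"offset": [0,0,1],"rotation": [0,0,0]}
  ]
}}

```text
time: 10.88
tool_pos: [0.4407, 0.2108, 0.1075]
tool_rot: [3.14, -0.0, 1.211]
contact_force: [-5.5, -1.8, 21.4]
opening: 0.0003
```

Stop reached (tip at 41.5 mm, 21 N). Hold briefly, lift, and look.

{"op": "apply_moves", "data": {
  "motion": [
    {"offset": [0,0,0.5],"rotation": [0,0,0]},
    {"offset": [0,0,0.5],"rotation": [0,0,0]},
    {"offset": [0,0,-10],"rotation": [0,0,0]},
    {"offset": [0,0,-25],"rotation": [0,0,0]},
    {"offset": [0,0,-35],"rotation": [0,0,0]},
    {"offset": [0,0,-38],"rotation": [0,0,0]},
    {"offset": [0,0,-30],"rotation": [0,0,0]},
    {"offset": [0,0,0],"rotation": [0,0,0]}
  ]
}}

```text
time: 11.55
tool_pos: [0.4396, 0.2106, 0.249]
tool_rot: [-3.138, 0.003, 1.211]
contact_force: [0.7, 0.6, -0.5]
opening: 0.0004
```

```bash
python3 -c "
from h import *
go((.38,.0,.25),1.214)
for n,o in(('scene',(240,90)),('top',(120,100))):
    p=read_camera(n);cv2.imwrite(f'pics/d_{n}.png',cv2.resize(p['img'][o[1]:o[1]+130,o[0]:o[0]+150,::-1],None,fx=5,fy=4.5,interpolation=2))
"
```

```text
pos [0.4396 0.2106 0.249 ] rot [-3.138e+00  3.000e-03  1.211e+00] d mm [-218.1   18.3   -0.4] n 5.3389050089706656 F [ 0.7  0.6 -0.5] op 0.000426126051841582 t 11.55
rv [-0.003  0.003 -0.003]
```

View pics/d_scene.png

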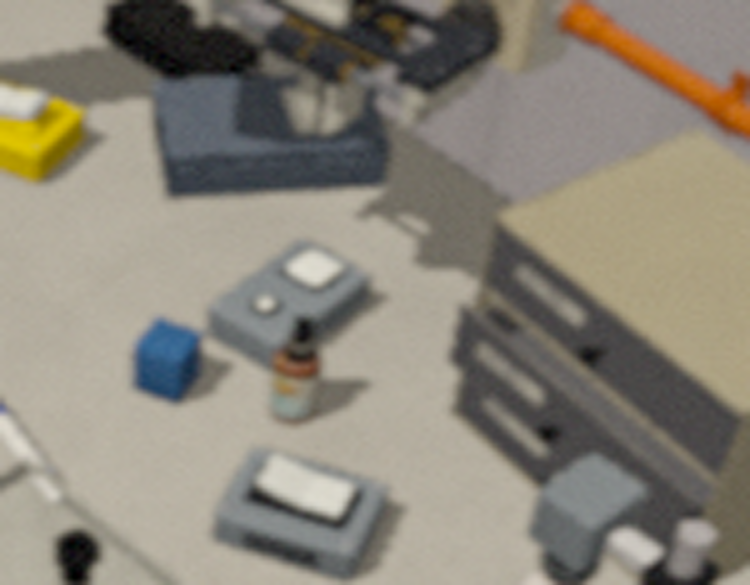

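{"op": "apply_moves", "data": {
  "motion": [
    {"offset": [-35,6,0],"rotation": [0,0,0]},
    {"offset": [-35,6,0],"rotation": [0,0,0]},
    {"offset": [-35,6,0],"rotation": [0,0,0]},
    {"offset": [-35,6,0],"rotation": [0,0,0]},
    {"offset": [-35,6,0],"rotation": [0,0,0]},
    {"offset": [-35,6,0],"rotation": [0,0,0]},
    {"offset": [-30,19,0],"rotation": [0,0,0]},
    {"offset": [-30,19,0],"rotation": [0,0,0]},
    {"offset": [-30,19,0],"rotation": [0,0,0]},
    {"offset": [-30,19,0],"rotation": [0,0,0]}
  ]
}}

```text
time: 12.48
tool_pos: [0.4171, -0.1447, 0.2278]
tool_rot: [-3.103, 0.01, 1.223]
contact_force: [0.4, 0.3, -0.2]
opening: 0.0005
```

```bash
python3 -c "
from h import *
go((.485,-.4235,.23),1.214)"
```

```text
pos [ 0.4171 -0.1447  0.2278] rot [-3.103  0.01   1.223] d mm [-239.1  158.6   -6. ] n 6.999149436978903 F [ 0.4  0.3 -0.2] op 0.0005324489210697652 t 12.4833
rv [-0.039  0.01   0.009]
```

{"op": "apply_moves", "data": {
  "motion": [
    {"offset": [-30,20,-3],"rotation": [-0.035,0.01,0]},
    {"offset": [-30,20,-2],"rotation": [0,0,0]},
    {"offset": [-30,20,-2],"rotation": [0,0,0]},
    {"offset": [-30,20,-2],"rotation": [0,0,0]},
    {"offset": [-30,20,-2],"rotation": [0,0,0]},
    {"offset": [-30,20,-2],"rotation": [0,0,0]},
    {"offset": [-30,20,-2],"rotation": [0,0,0]},
    {"offset": [-25,14,0],"rotation": [0,0,0]},
    {"offset": [0,0,0],"rotation": [0,0,0]}
  ]
}}

```text
time: 13.23
tool_pos: [0.4758, -0.4349, 0.2161]
tool_rot: [-3.11, -0.012, 1.216]
contact_force: [-0.9, 0.6, -0.3]
opening: 0.0003
```

```bash
python3 -c "
from h import *
go((.485,-.4235,.15),1.214)"
```

```text
pos [ 0.4758 -0.4349  0.2161] rot [-3.11  -0.012  1.216] d mm [13.1  6.8 66.1] n 1.6524127386462841 F [-0.9  0.6 -0.3] op 0.00033495834495122785 t 13.2333
rv [-0.032 -0.012  0.002]
```

{"op": "apply_moves", "data": {
  "motion": [
    {"offset": [6,3,20],"rotation": [-0.03,-0.012,0]},
    {"offset": [6,3,20],"rotation": [0,0,0]},
    {"offset": [0,0,20],"rotation": [0,0,0]},
    {"offset": [0,0,0],"rotation": [0,0,0]}
  ]
}}

```text
time: 13.57
tool_pos: [0.4821, -0.4246, 0.144]
tool_rot: [-3.13, -0.005, 1.211]
contact_force: [-0.3, 1.2, -0.8]
opening: 0.0002
```

```bash
python3 -c "
from h import *
go((.485,-.4235,.12),1.214)
o=(180,240);p=read_camera('scene');a=cv2.resize(p['img'][o[1]:o[1]+130,o[0]:o[0]+150,::-1],None,fx=5,fy=4.5,interpolation=2)
cv2.imwrite('pics/e.png',a)
"
```

```text
pos [ 0.4821 -0.4246  0.144 ] rot [-3.13  -0.005  1.211] d mm [ 2.   2.6 24. ] n 0.5906008120059779 F [-0.3  1.2 -0.8] op 0.00023127968876944546 t 13.5667
rv [-0.012 -0.005 -0.003]
```

View pics/e.png

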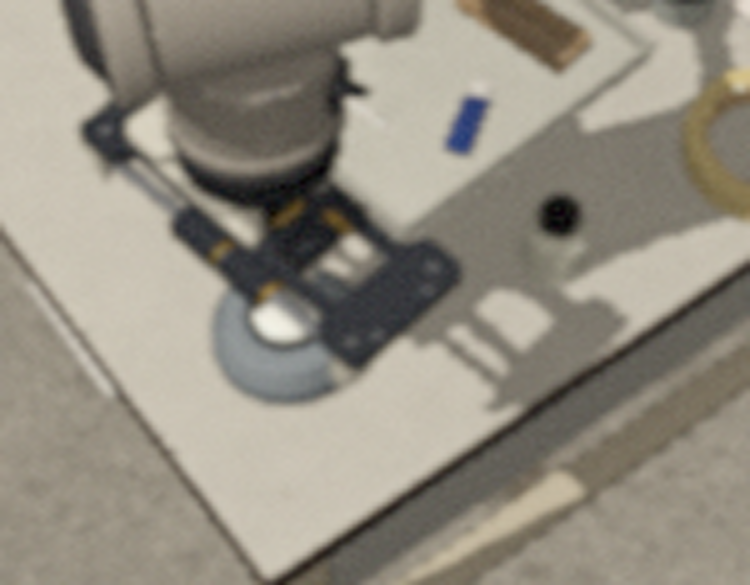

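{"op": "apply_moves", "data": {
  "motion": [
    {"offset": [2,2,6],"rotation": [-0.012,-0.005,0]},
    {"offset": [0,0,6],"rotation": [0,0,0]},
    {"offset": [0,0,5],"rotation": [0,0,0]},
    {"offset": [0,0,0],"rotation": [0,0,0]}
  ]
}}

```text
time: 13.95
tool_pos: [0.4853, -0.4229, 0.1285]
tool_rot: [3.141, -0.0, 1.212]
contact_force: [-0.1, 0.6, -0.0]
opening: 0.0001
```

```bash
python3 -c "
from h import *
go((.485,-.4235,.108),1.214)"
```

```text
pos [ 0.4853 -0.4229  0.1285] rot [ 3.141 -0.     1.212] d mm [-0.7 -0.1 20.5] n 0.5008918995124849 F [-0.1  0.6 -0. ] op 0.00012660705082519956 t 13.95
rv [ 0.001 -0.    -0.002]
```

{"op": "apply_moves", "data": {
  "motion": [
    {"offset": [0,0,4],"rotation": [0,0,0]},
    {"offset": [0,0,4],"rotation": [0,0,0]},
    {"offset": [0,0,4],"rotation": [0,0,0]},
    {"offset": [0,0,4],"rotation": [0,0,0]}
  ]
}}

```text
time: 14.28
tool_pos: [0.4861, -0.4239, 0.1141]
tool_rot: [3.137, 0.002, 1.212]
contact_force: [-0.3, 0.8, -0.3]
opening: 0.0003
```

{"op": "apply_moves", "data": {
  "motion": [
    {"offset": [0,0,3],"rotation": [0,0,0]},
    {"offset": [0,0,3],"rotation": [0,0,0]}
  ]
}}

```text
time: 14.45
tool_pos: [0.4861, -0.424, 0.1079]
tool_rot: [3.137, 0.002, 1.212]
contact_force: [-0.5, 0.7, 4.1]
opening: 0.0003
```

{"op": "apply_moves", "data": {
  "motion": [
    {"offset": [0,0,1.5],"rotation": [0,0,0]},
    {"offset": [0,0,1],"rotation": [0,0,0]}
  ]
}}

```text
time: 14.62
tool_pos: [0.4861, -0.424, 0.1077]
tool_rot: [3.136, 0.002, 1.212]
contact_force: [-2.5, 2.4, 8.9]
opening: 0.0011
```

{"op": "apply_moves", "data": {
  "motion": [
    {"offset": [0,0,1.5],"rotation": [0,0,0]},
    {"offset": [0,0,1.5],"rotation": [0,0,0]}
  ]
}}

```text
time: 14.78
tool_pos: [0.4861, -0.4239, 0.1076]
tool_rot: [3.135, 0.003, 1.213]
contact_force: [-2.9, 3.9, 12.5]
opening: 0.0003
```

{"op": "apply_moves", "data": {
  "motion": [
    {"offset": [0,0,-10],"rotation": [0,0,0]},
    {"offset": [0,0,-25],"rotation": [0,0,0]},
    {"offset": [0,0,-35],"rotation": [0,0,0]},
    {"offset": [0,0,-38],"rotation": [0,0,0]},
    {"offset": [35,-15,-10],"rotation": [0,0,0]},
    {"offset": [35,-15,0],"rotation": [0,0,0]},
    {"offset": [35,-15,0],"rotation": [0,0,0]},
    {"offset": [30,-15,0],"rotation": [0,0,0]},
    {"offset": [0,0,0],"rotation": [0,0,0]}
  ]
}}

```text
time: 15.53
tool_pos: [0.4761, -0.2741, 0.2326]
tool_rot: [3.129, 0.005, 1.207]
contact_force: [0.5, -0.4, 0.3]
opening: 0.0005
```

Run:
```python
from h import *
go((.38,.0,.25))
for n in("scene","top"):
    p=read_camera(n)
    cv2.imwrite(f"pics/f_{n}.png",cv2.resize(p["img"][:,:,::-1],(800,600),interpolation=2))
    for q in["lamp_box","camera_box","release","dropper","carton","rinse_bottle","lens_case","spare_eyepiece","square_key_top","round_button_top"]:
        for r in tip_of(q,p)[:1]: print(q,np.round(r["location"],4),round(r["score"],2))
```

```text
pos [ 0.4761 -0.2741  0.2326] rot [3.129 0.005 1.207] d mm [ 221.8 -187.2  -20.8] n 7.096456488407156 F [ 0.5 -0.4  0.3] op 0.0005058380939308194 t 15.5333
lamp_box [ 0.1625  0.3073 -0.0004] 0.93
camera_box [0.4338 0.1887 0.0012] 0.69
release [ 0.4876 -0.4217  0.0025] 0.6
dropper [4.68e-01 9.49e-02 1.00e-04] 0.77
carton [0.3777 0.0883 0.0006] 0.65
rinse_bottle [ 0.5994 -0.3226 -0.0026] 0.67
lens_case [ 0.6011 -0.112   0.0034] 0.48
spare_eyepiece [ 0.5986 -0.1102  0.0019] 0.43
square_key_top [0.4404 0.2089 0.0442] 0.37
round_button_top [ 0.4848 -0.4174  0.0457] 0.7
lamp_box [ 0.5134 -0.0128  0.    ] 0.69
camera_box [0.4343 0.1847 0.0011] 0.74
release [ 0.4878 -0.4214 -0.001 ] 0.61
dropper [0.4694 0.0996 0.0049] 0.67
lens_case [ 6.032e-01 -1.104e-01  5.000e-04] 0.49
spare_eyepiece [ 0.3999 -0.1067  0.0026] 0.44
square_key_top [0.4438 0.212  0.0422] 0.53
round_button_top [4.691e-01 9.770e-02 4.000e-04] 0.39
```

View pics/f_scene.png

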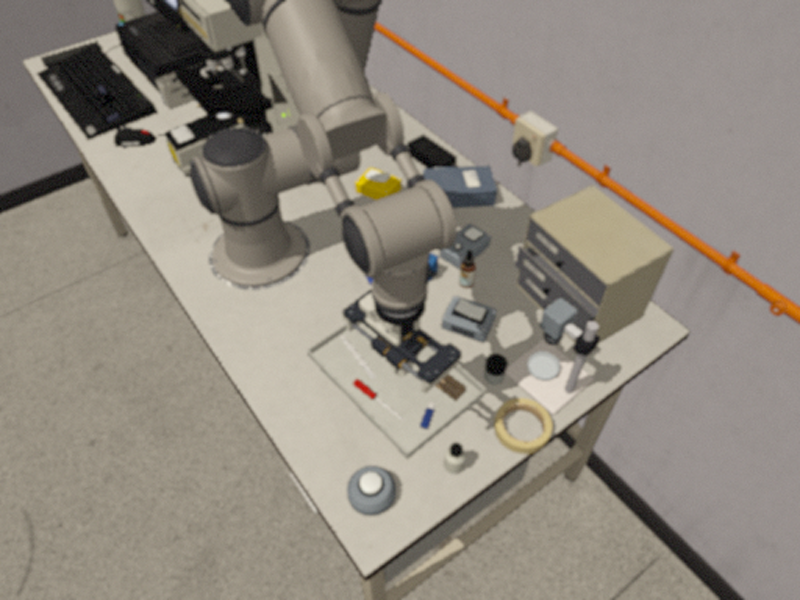

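View pics/f_top.png

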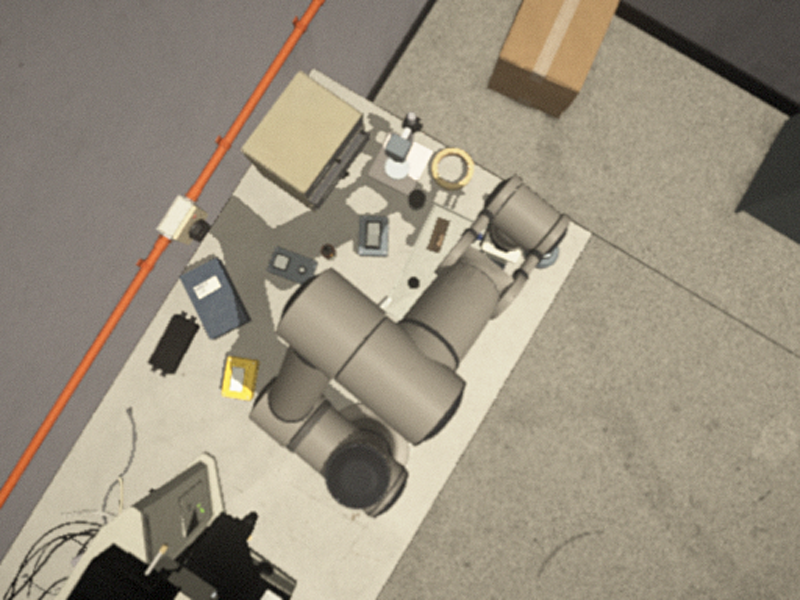

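All three presses reached their stops, nothing shows as moved, and the arm is clear of everything.

```bash
python3 -c "
from cell import *
print(hand_in())"
```

```text
the job is handed in; nothing more can be done
None
```

I pressed all three controls in the required order with closed fingertips, then handed the job in at about 15.5 s. No verdict was reported, so I don't know how it was judged.

- **Lamp rocker:** I pressed the raised (+x) end of the grey lamp box until it stopped, with the tips at about 48 mm and 34 N. A picture afterwards showed the rocker tipped over. I left the yellow look-alike alone.
- **Square key:** I pushed it to its stop, with the tips at about 41.5 mm and 21 N. Pictures afterwards showed it staying down. The fingers stayed clear of the small round key by design (its centre is 54 mm from the square key's).
- **Round button:** I pressed it to its stop, with the tips at about 41.6 mm. The force was 12.5 N, against a 4.5 N spring. After I lifted off, it looked out again in the scene picture; one detection put its top at 46 mm (48 mm is fully out, ±4 mm).

**Final positions:** all three units and every bystander were detected within about 5 mm of where they first stood. The arm was raised clear, with no contact force.

**Checks that disagreed:**
- Some low-score detections were plainly mix-ups. The eyepiece was reported at the lens case, and the round button at the dropper. The lamp box was also reported at the yellow look-alike. I set these aside after comparing them with the pictures.
- I never measured the joint values directly. The evidence is the fingertip heights, the forces and the pictures.

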